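# Reset the popped-up pressure tell-tales in order

## Task

The pressure tell-tales on the four gauge stands have popped up, and three need resetting before the next calibration: with your fingertips tap the red cap down lightly, then the yellow cap, then the blue one, each clearly more than halfway down (it stays where you leave it; there is no need to drive it to its stop). Leave the white cap up, and do not lift, tip or push aside the stands or anything else on the bench.

Things in the scene. Friction and masses are not known exactly. Their poses are not given: they have to be found in the camera images.
- red_top (a point): centre of the flat top of the red cap (a round button 32 mm across and 8 mm thick, on a thin white stem above the stand). It lies on the stand's vertical axis, 130 mm above the bench when the cap is fully up and 118 mm when fully down; the cap moves straight down only
- red_cap (a joint): how far the red cap is pushed down, in m: 0 fully up, 0.012 at its hard stop; halfway is 0.006. It starts between 0 and 0.003. A steady friction of about 2.5 N resists it, no spring: it stays where it is left and cannot be raised again with ease
- red_stand: loose stand, 1 to 1.6 kg, carrying the red cap: round dark steel base 84 mm across and 14 mm thick with a red band, steel column, brass block (36 mm square, top at 94 mm), a neck 20 mm across up to 108 mm, and a small round dial gauge 60 mm across with a red band on its +x side (reaching 40 mm out, 32 to 92 mm high). Origin at the centre of its underside, on the bench; z up. It is not fixed down
- yellow_top (a point): centre of the flat top of the yellow cap (a round button 32 mm across and 8 mm thick, on a thin white stem above the stand). It lies on the stand's vertical axis, 130 mm above the bench when the cap is fully up and 118 mm when fully down; the cap moves straight down only
- yellow_cap (a joint): how far the yellow cap is pushed down, in m: 0 fully up, 0.012 at its hard stop; halfway is 0.006. It starts between 0 and 0.003. A steady friction of about 2.5 N resists it, no spring: it stays where it is left and cannot be raised again with ease
- yellow_stand: loose stand, 1 to 1.6 kg, carrying the yellow cap: round dark steel base 84 mm across and 14 mm thick with a yellow band, steel column, brass block (36 mm square, top at 94 mm), a neck 20 mm across up to 108 mm, and a small round dial gauge 60 mm across with a yellow band on its +x side (reaching 40 mm out, 32 to 92 mm high). Origin at the centre of its underside, on the bench; z up. It is not fixed down
- blue_top (a point): centre of the flat top of the blue cap (a round button 32 mm across and 8 mm thick, on a thin white stem above the stand). It lies on the stand's vertical axis, 130 mm above the bench when the cap is fully up and 118 mm when fully down; the cap moves straight down only
- blue_cap (a joint): how far the blue cap is pushed down, in m: 0 fully up, 0.012 at its hard stop; halfway is 0.006. It starts between 0 and 0.003. A steady friction of about 2.5 N resists it, no spring: it stays where it is left and cannot be raised again with ease
- blue_stand: loose stand, 1 to 1.6 kg, carrying the blue cap: round dark steel base 84 mm across and 14 mm thick with a blue band, steel column, brass block (36 mm square, top at 94 mm), a neck 20 mm across up to 108 mm, and a small round dial gauge 60 mm across with a blue band on its +x side (reaching 40 mm out, 32 to 92 mm high). Origin at the centre of its underside, on the bench; z up. It is not fixed down
- white_top (a point): centre of the flat top of the white cap (a round button 32 mm across and 8 mm thick, on a thin white stem above the stand). It lies on the stand's vertical axis, 130 mm above the bench when the cap is fully up and 118 mm when fully down; the cap moves straight down only
- white_cap (a joint): how far the white cap is pushed down, in m: 0 fully up, 0.012 at its hard stop; halfway is 0.006. It starts between 0 and 0.003. A steady friction of about 2.5 N resists it, no spring: it stays where it is left and cannot be raised again with ease
- white_stand: loose stand, 1 to 1.6 kg, carrying the white cap: round dark steel base 84 mm across and 14 mm thick with a white band, steel column, brass block (36 mm square, top at 94 mm), a neck 20 mm across up to 108 mm, and a small round dial gauge 60 mm across with a white band on its +x side (reaching 40 mm out, 32 to 92 mm high). Origin at the centre of its underside, on the bench; z up. It is not fixed down
- adaptor: brass hose adaptor standing upright, 26 mm across, 36 mm tall; origin at the centre of its underside; loose bystander, leave alone
- plug: steel blanking plug standing upright, 22 mm across, 30 mm tall; origin at the centre of its underside; loose bystander, leave alone
- oil_bottle: amber bottle with black cap, 48 mm across, 110 mm tall; origin at the centre of its underside; loose bystander, leave alone
- weight: dark steel disc weight with a central boss, 100 mm across, 30 mm tall; origin at the centre of its underside; loose bystander, leave alone
- wrench: steel wrench lying flat along its own x axis; origin under its middle; loose bystander, leave alone
- meter: yellow hand-held meter lying flat, 150 x 80 x 30 mm; origin at the centre of its underside; loose bystander, leave alone
There are look-alikes about, which are no part of the job. What is shaped like the white_stand but green is not meant.

How it is judged:
By the outcome, as a careful person would: the job done as asked, in the order asked, and still so for the second after the job is handed in, with the robot touching nothing.
It also fails if it takes over 48 s, if anything falls off the work surface, if the arm or the gripper's body presses on something with over 40 N, if the wrist force passes 120 N, or if a joint passes its speed limit or range.

## Robot

A 6-joint arm with a two-finger parallel gripper is mounted at the origin on the work surface. World frame = base frame: x ahead of the robot, y to its left, z up, the work surface at z = 0. Lengths are in m, angles in degrees, forces in N, time in s.
With the tool pointing down it reaches from about 0.375 to 0.9 m from the base axis. Payload 3.1 kg.
Tool frame: the origin (TCP) lies between the finger pads; the fingertips stand 11 mm ahead of it and the grasp point (between the pads) lies 8 mm behind it; x points along the fingers, y is the direction in which the jaws open and shut, and the axes are right-handed (so a half turn about x gives the same grasp; the last joint's range is limited). The gripper opens to 87 mm and grips with 3 to 60 N. Pads are 19 mm wide; open, the fingers measure 117 mm over their backs; the gripper's body (75 mm by 190 mm) begins 51 mm behind the grasp point.
Start: joints at [-81.446, 30.224, 82.088, -0, 67.689, -10.227], TCP at [0.201, -0.592, 0.234] pointing down, gripper open.
Joint ranges: [-176.69, 176.69], [-43.24, 126.21], [12.49, 139.97], [-82, 262], [0, 151.66], [-163.58, 163.58]. Speed limits (degrees/s): [159.86, 159.86, 180, 180, 180, 180].

## Interface

Orientations are given as a 3x3 rotation matrix whose columns are the frame's x, y, z axes.
In Python, from rig import bot gives the robot as it stands.
- The arm moves only by the shell command python3 -m inch 'ROWS' [OPENING]. ROWS is a JSON object of lists of equal length, an entry for each row: "dp": the shift along the tool's x, y, z in mm, a list of three; "yaw": the turn about the tool's x in degrees. In form: {"dp": [[tx, ty, tz], ...], "yaw": [yaw, ...]}. A call has 1 to 20 rows; each row shifts and turns the commanded pose from where the row before left it, along the tool's axes as they then stand; what a row does not reach is not made up. A row lasts 1/12 s, in which the tool goes at most 41.7 mm and 7.16 degrees, less where a joint would pass 70% of its speed; a pose out of reach is approached as far as the arm can. A call is refused whole if a number of a shift passes 41.7 or a number of a turn 7.16, either way. A call with a gripper value outside its range is refused whole. OPENING is the finger opening in mm, from 0 to 87, set as the call begins (- or left out, the last holds). The fingers move at their own pace and stop on an object; the grip force is fixed at half the most. Time passes only in rows, so rows that do not move let the fingers close. It gives the time, the measured TCP pose, the force and the opening at its end, in the units of the state.
- bot.read_state(): the state, without advancing time (a new reading comes with each control period).
- bot.capture(name): name is "scene" or "side" or "wrist"; returns a dict with "color" (480x640x3 uint8, red, green, blue), "intrinsics" (3x3 intrinsics, pixels), "pose" (4x4, takes a point from camera to world coordinates). Camera axes: x right, y down, z forward; pixel columns grow to the right and rows downward; lengths in m; the calibration is good to about 2 mm. A picture is of the moment at which its call begins. There is no depth.
- bot.hand_in(): hands the job in, once; it reports no verdict.
The state is a dict: "time_s": time; "joint_positions": joint angles; "qvel": joint speeds; "tau": joint torques, N m; "position": TCP position; "tcp_rot": TCP orientation; "force": force on the tool from outside, world axes, zero at the start; "moment": the same for the moment, N m; "opening": opening from 0.0 (shut) to 1.0 (fully open).
Only numpy, scipy, OpenCV 4.12 (cv2) and the standard library are available. Lean on these libraries where they do the work, as an engineer would, in place of code of your own. Each camera call takes 0.05 s, during which the arm holds its last target.

## Working session

There is one attempt and no reset: what is moved stays moved. The work goes in short steps, Python scripts to look and compute and a shell command to move; the robot and the scene stay as the last step left them, time stands still between calls to the robot, and variables do not carry over. Pictures are saved under pics/ and viewed, and the job is handed in when it is done.

```bash
mkdir -p pics
python3 - <<'E'
from rig import bot
import cv2,pickle
s=bot.read_state();print(s)
d={}
for n in ["scene","side","wrist"]:
    c=bot.capture(n);d[n]=c
    cv2.imwrite(f"pics/{n}0.png",c["color"][:,:,::-1]);print(n,c["intrinsics"],c["pose"])
pickle.dump(d,open("c0.pkl","wb"))
E
```

```text
{'time_s': 0.0, 'joint_positions': array([-8.14433626e+01,  3.02789096e+01,  8.21574934e+01, -1.15641158e-03,
        6.76877662e+01, -1.02270420e+01]), 'qvel': array([ 0.04831186, -0.031075  ,  0.04765291, -0.11286857, -0.0206087 ,
        0.00216265]), 'tau': array([-3.60322410e-04, -4.40042675e+01, -1.76592475e+01,  6.31595543e-02,
        5.81454264e-02, -1.66837881e-04]), 'position': array([ 0.20116483, -0.59098724,  0.23256606]), 'tcp_rot': array([[-3.40909428e-04,  3.22002939e-01, -9.46738607e-01],
       [ 2.14025978e-03, -9.46736259e-01, -3.22002911e-01],
       [-9.99997652e-01, -2.13604039e-03, -3.66418625e-04]]), 'force': array([ 0.49333888, -0.25360705,  0.0490725 ]), 'moment': array([-0.03221196,  0.0303371 , -0.00997321]), 'opening': 0.9992071126024316}
scene [[608.19669077   0.         322.94890923]
 [  0.         608.19669077 242.56897743]
 [  0.           0.           1.        ]] [[-0.65963568  0.57994595 -0.4780622   1.26960357]
 [ 0.75150122  0.51846322 -0.4079728   0.61520775]
 [ 0.0112555  -0.62837774 -0.77782693  1.28887357]
 [ 0.          0.          0.          1.        ]]
side [[527.80415872   0.         326.65772096]
 [  0.         527.80415872 235.44372433]
 [  0.           0.           1.        ]] [[-0.89942593 -0.25730286  0.35331039  0.16739717]
 [-0.43691472  0.55106305 -0.71093955  0.77685968]
 [-0.01176953 -0.79380398 -0.6080598   0.77290625]
 [ 0.          0.          0.          1.        ]]
wrist [[417.93786597   0.         316.67939278]
 [  0.         417.93786597 237.31277232]
 [  0.           0.           1.        ]] [[ 0.32263688 -0.90367811 -0.28155164  0.27887717]
 [-0.94652112 -0.30859478 -0.09416488 -0.56401137]
 [-0.00179063  0.29687564 -0.95491447  0.38310935]
 [ 0.          0.          0.          1.        ]]
```

View pics/scene0.png

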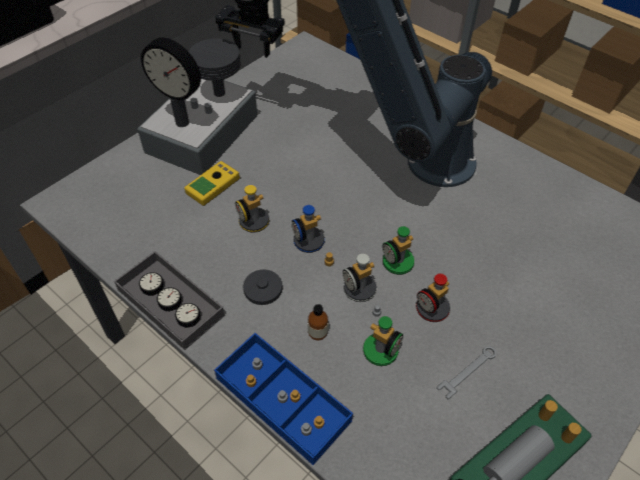

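View pics/side0.png

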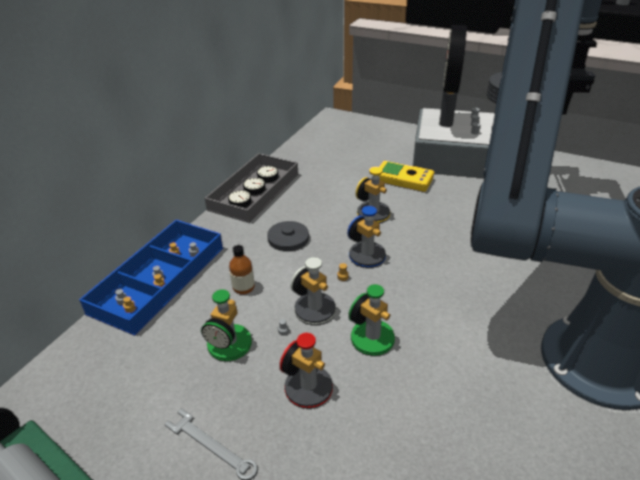

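View pics/wrist0.png

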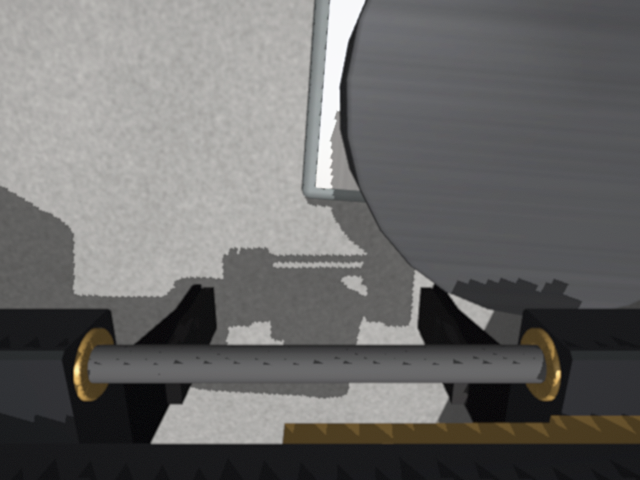

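The scene image shows the caps at roughly yellow (251,189), blue (309,210), white (363,259) and red (440,280). The side image has them at yellow (376,172), blue (369,212), white (314,264) and red (306,341). The green stands are look-alikes. Next I'll enlarge both views to read the pixels more precisely.

Run:
```python
import pickle,cv2,numpy as np
d=pickle.load(open("c0.pkl","rb"))
P={"scene":dict(y=(251,189),b=(309,210),w=(363,259),r=(440,280)),"side":dict(y=(376,172),b=(369,212),w=(314,264),r=(306,341))}
for n in P:
    t=[]
    for k,(u,v) in P[n].items():
        c=d[n]["color"][v-15:v+15,u-20:u+20,::-1]
        t.append(cv2.resize(c,(400,300),interpolation=cv2.INTER_NEAREST))
    cv2.imwrite(f"pics/{n}crop.png",np.vstack([np.hstack(t[:2]),np.hstack(t[2:])]))
```

```text
(no output)
```

View pics/scenecrop.png

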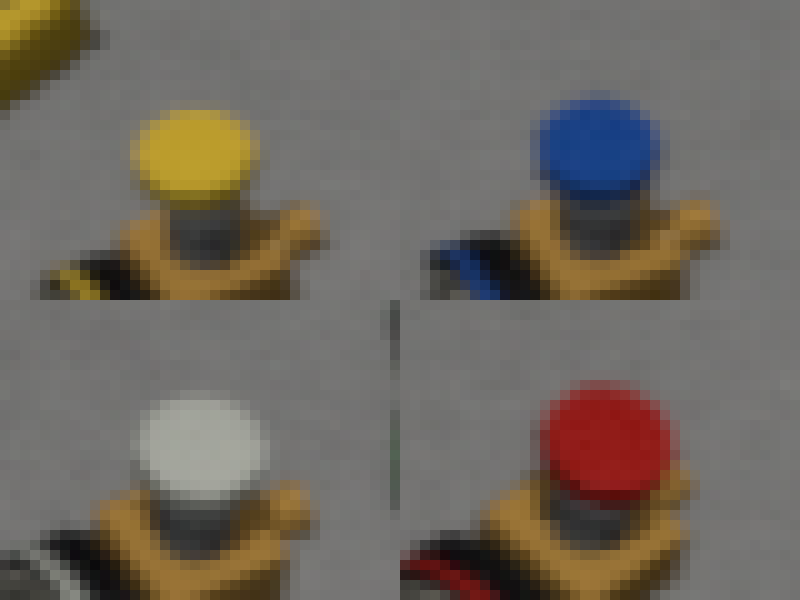

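View pics/sidecrop.png

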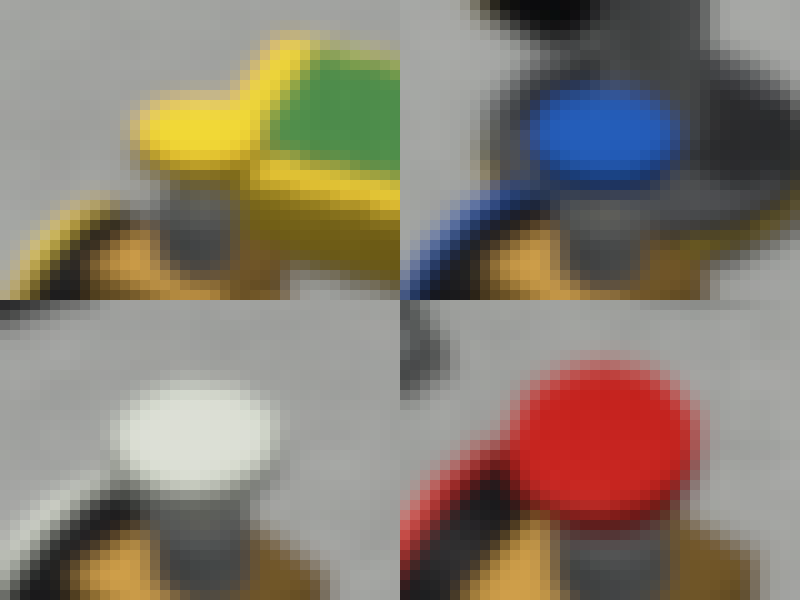

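```bash
cat > h.py <<'E'
import pickle,cv2,numpy as np
def PM(c):
    T=np.linalg.inv(c["pose"]);return c["intrinsics"]@T[:3]
def onz(c,uv,z):
    r=c["pose"][:3,:3]@np.linalg.solve(c["intrinsics"],[*uv,1]);o=c["pose"][:3,3];return o+r*(z-o[2])/r[2]
def tri(cs,uvs):
    X=cv2.triangulatePoints(PM(cs[0]),PM(cs[1]),np.array(uvs[0],float),np.array(uvs[1],float))[:,0];return X[:3]/X[3]
E
python3 - <<'E'
from h import *
d=pickle.load(open("c0.pkl","rb"))
A=dict(y=(250,188.5),b=(308.4,208.8),w=(362.6,257.8),r=(440.2,278.1))
B=dict(y=(375,169.6),b=(368.7,209.9),w=(313,261.9),r=(305.9,339.3))
for k in A:print(k,tri([d["scene"],d["side"]],[A[k],B[k]]).round(4),onz(d["scene"],A[k],.129).round(4),onz(d["side"],B[k],.129).round(4))
for n,uv,z in [("g1",(404,232),.13),("g2",(386,323),.13),("bottle",(319,309),.11),("gauge top",(170,42),.45)]:print(n,onz(d["scene"],uv,z).round(3))
E
```

```text
y [ 0.5487 -0.2556  0.131 ] [ 0.5472 -0.2574  0.129 ] [ 0.5499 -0.2578  0.129 ]
b [ 0.4987 -0.0937  0.1301] [ 0.4979 -0.0945  0.129 ] [ 0.4993 -0.0948  0.129 ]
w [0.5288 0.1092 0.1294] [0.5286 0.109  0.129 ] [0.529  0.1086 0.129 ]
r [0.453  0.2824 0.1277] [0.4538 0.2828 0.129 ] [0.4524 0.2834 0.129 ]
g1 [0.397 0.136 0.13 ]
g2 [0.636 0.263 0.13 ]
bottle [0.698 0.119 0.11 ]
gauge top [ 0.533 -0.508  0.45 ]
```

```bash
python3 -m inch '{"dp":[[-20,0,0],[-20,0,0],[-20,0,0],[0,-20,0],[0,-40,0],[0,-40,0],[0,-40,0],[0,-40,0],[0,-20,0],[0,-12,-35],[0,-12,-35],[0,-12,-35],[0,-12,-35],[0,-12,-35],[0,-12,-35],[0,-12,-35],[0,-12,-35],[0,-12,-35],[0,0,0]],"yaw":[0,0,0,0,0,0,0,0,0,0,0,0,0,0,0,0,0,0,0]}' 0
```

```text
time_s: 1.73
position: [0.4042, -0.1948, 0.2936]
tcp_rot: [[0.003, 0.328, -0.945], [0.001, -0.945, -0.328], [-1.0, -0.0, -0.003]]
force: [-0.1, 0.4, 0.6]
opening: 0.004
```

```bash
python3 -m inch '{"dp":[[7,-16.7,-7.8],[7,-33.4,-15.6],[7,-33.4,-15.6],[7,-33.4,-15.6],[7,-33.4,-15.6],[7,-33.4,-15.6],[7,-33.4,-15.6],[7,-33.4,-15.6],[7,-33.4,-15.6],[7,-33.4,-15.6],[7,-33.4,-15.6],[7,-33.4,-15.6],[7,-33.4,-15.6],[7,-16.7,-7.8],[0,0,0],[0,0,0]],"yaw":[0,0,0,0,0,0,0,0,0,0,0,0,0,0,0,0]}'
python3 - <<'E'
from rig import bot
import cv2,pickle
d={}
for n in ["scene","side","wrist"]:
    c=bot.capture(n);d[n]=c
    cv2.imwrite(f"pics/{n}1.png",c["color"][:,:,::-1])
pickle.dump(d,open("c1.pkl","wb"))
print(bot.read_state())
E
```

```text
time_s: 3.07
position: [0.4519, 0.2777, 0.1948]
tcp_rot: [[-0.002, 0.324, -0.946], [-0.001, -0.946, -0.324], [-1.0, 0.001, 0.002]]
force: [-0.4, 0.8, 0.4]
opening: 0.008
{'time_s': 3.2167, 'joint_positions': array([ 1.93380544e+01,  2.58988137e+01,  9.79501152e+01, -2.96618155e-02,
        5.61795668e+01,  9.06535130e+01]), 'qvel': array([-0.41488852, -0.30744324, -0.1016532 ,  0.2200373 , -0.01410787,
        0.2357267 ]), 'tau': array([ 4.06286158e-01, -3.71491170e+01, -1.46432939e+01,  4.55853681e-02,
       -7.57945538e-02, -4.54572088e-03]), 'position': array([0.45247383, 0.27629425, 0.19574339]), 'tcp_rot': array([[-3.26802881e-04,  3.20630535e-01, -9.47204283e-01],
       [-5.70499647e-04, -9.47204239e-01, -3.20630324e-01],
       [-9.99999784e-01,  4.35596795e-04,  4.92468682e-04]]), 'force': array([ 0.17961468, -0.21971416, -0.54637203]), 'moment': array([ 0.00955487,  0.02303448, -0.051052  ]), 'opening': 0.0041286159913629175}
```

View pics/wrist1.png

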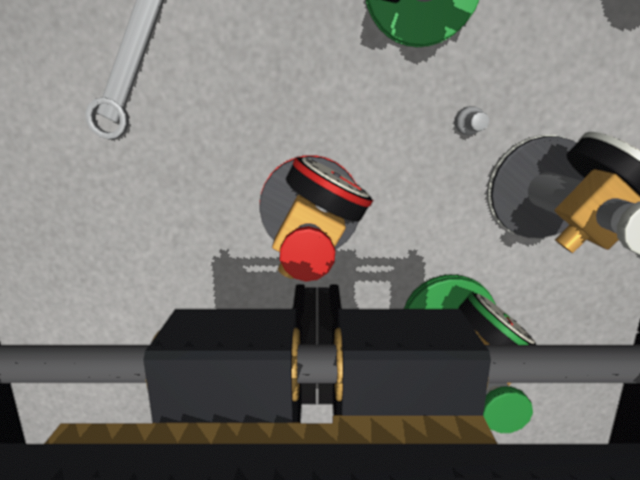

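View pics/side1.png

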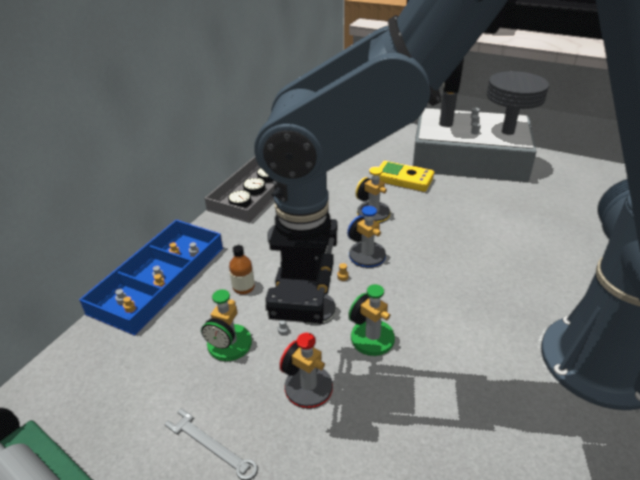

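Run:
```python
from h import *
d=pickle.load(open("c1.pkl","rb"))
for n in d:
    for X in [(.4525,.2763,.1847),(.4525,.2763,.25),(.453,.2825,.128)]:
        p=PM(d[n])@np.array([*X,1]);print(n,X,(p[:2]/p[2]).round(1))
print(onz(d["wrist"],(307.5,253),.128))
c=d["scene"]["color"][180:330,340:540,::-1];cv2.imwrite("pics/s1.png",cv2.resize(c,(800,600)))
```

```text
scene (0.4525, 0.2763, 0.1847) [442.1 262. ]
scene (0.4525, 0.2763, 0.25) [447. 244.]
scene (0.453, 0.2825, 0.128) [440.2 278.1]
side (0.4525, 0.2763, 0.1847) [306.7 311.8]
side (0.4525, 0.2763, 0.25) [305.1 280.3]
side (0.453, 0.2825, 0.128) [305.8 339.2]
wrist (0.4525, 0.2763, 0.1847) [319.1 308.9]
wrist (0.4525, 0.2763, 0.25) [320.6 417.5]
wrist (0.453, 0.2825, 0.128) [308.2 257.6]
[0.45546493 0.28372646 0.128     ]
```

View pics/s1.png

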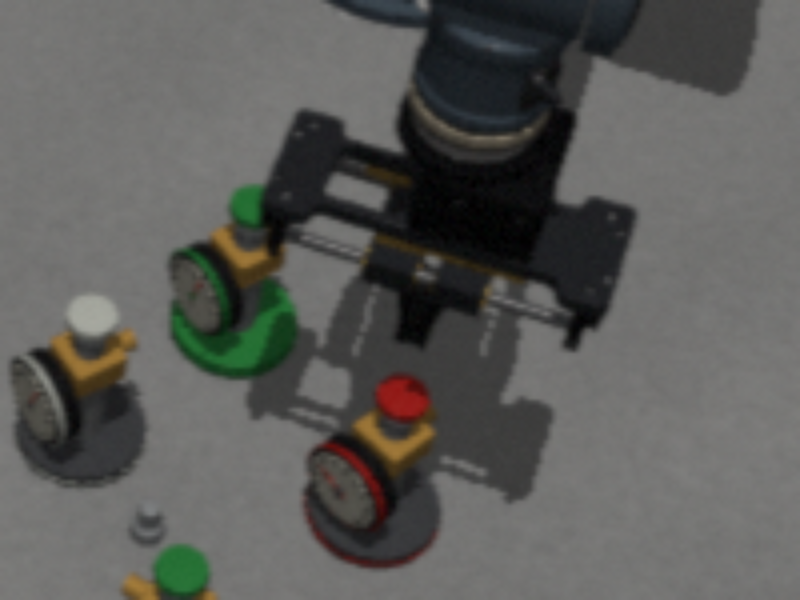

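```bash
python3 -m inch '{"dp":[[5,-3,-1.5],[10,-3,-1.5],[12,0,0],[10,0,0],[5,0,0],[2,0,0],[0,0,0],[0,0,0]],"yaw":[0,0,0,0,0,0,0,0]}'
python3 - <<'E'
from rig import bot
import cv2,pickle
d={}
for n in ["side","wrist"]:
    c=bot.capture(n);d[n]=c
    cv2.imwrite(f"pics/{n}2.png",c["color"][:,:,::-1])
pickle.dump(d,open("c2.pkl","wb"))
s=bot.read_state();print(s["position"],s["force"])
E
```

```text
time_s: 3.88
position: [0.4536, 0.2843, 0.1516]
tcp_rot: [[0.0, 0.322, -0.947], [0.0, -0.947, -0.322], [-1.0, 0.0, -0.0]]
force: [-0.1, 0.9, 0.2]
opening: 0.003
[0.45381964 0.28450148 0.15200189] [ 0.23654497 -0.0188803   0.46852179]
```

View pics/wrist2.png

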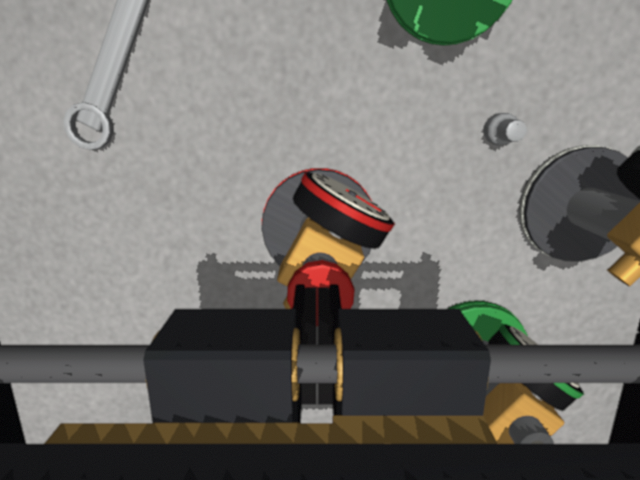

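View pics/side2.png

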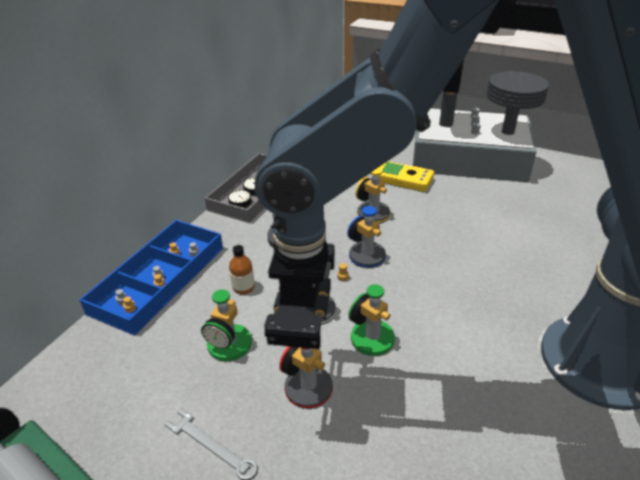

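```bash
python3 -m inch '{"dp":[[3,0,0],[3,0,0],[2,0,0],[2,0,0],[2,0,0],[2,0,0],[2,0,0],[0,0,0]],"yaw":[0,0,0,0,0,0,0,0]}'; python3 -m inch '{"dp":[[1,0,0],[1,0,0],[1,0,0],[0,0,0],[0,0,0]],"yaw":[0,0,0,0,0]}';python3 - <<'E'
from rig import bot
s=bot.read_state();print(s["position"],s["force"])
E
```

```text
time_s: 4.65
position: [0.4534, 0.2843, 0.1353]
tcp_rot: [[-0.0, 0.322, -0.947], [-0.0, -0.947, -0.322], [-1.0, -0.0, 0.0]]
force: [0.6, -0.5, -0.4]
opening: 0.01
time_s: 5.07
position: [0.4535, 0.2844, 0.1325]
tcp_rot: [[0.0, 0.322, -0.947], [0.0, -0.947, -0.322], [-1.0, -0.0, -0.0]]
force: [-0.5, -0.5, 0.1]
opening: 0.005
[0.45345673 0.28436368 0.13247528] [-0.46036867 -0.47494864  0.10016706]
```

```bash
python3 -m inch '{"dp":[[1,0,0]],"yaw":[0]}';python3 - <<'E'
from rig import bot
from h import *
d=bot.capture("wrist");cv2.imwrite("pics/wrist3.png",cv2.resize(d["color"][180:330,220:420,::-1],(800,600)))
d=bot.capture("side");cv2.imwrite("pics/side3.png",cv2.resize(d["color"][280:430,220:420,::-1],(800,600)))
d=bot.capture("scene");cv2.imwrite("pics/scene3.png",cv2.resize(d["color"][230:350,360:520,::-1],(800,600)))
s=bot.read_state();print(s["position"],s["force"])
E
```

```text
time_s: 5.15
position: [0.4534, 0.2844, 0.1317]
tcp_rot: [[0.0, 0.322, -0.947], [0.0, -0.947, -0.322], [-1.0, -0.0, -0.0]]
force: [-1.0, 0.4, 3.2]
opening: 0.005
[0.45343988 0.28436362 0.13148518] [-0.21431608 -0.01488013  0.75706687]
```

View pics/scene3.png

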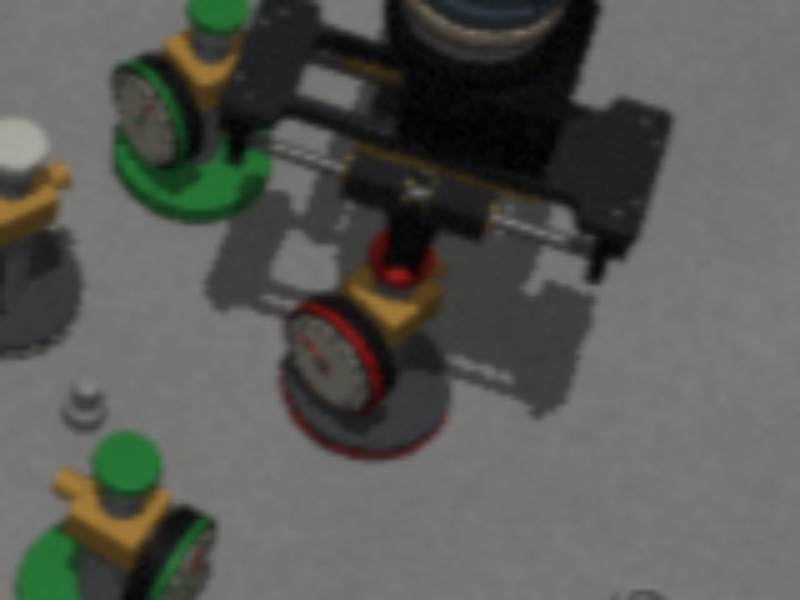

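View pics/side3.png

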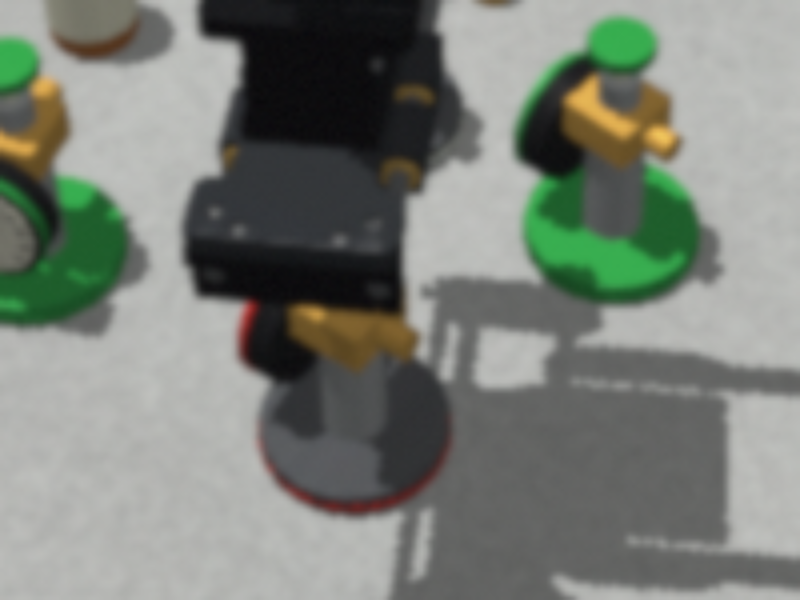

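View pics/wrist3.png

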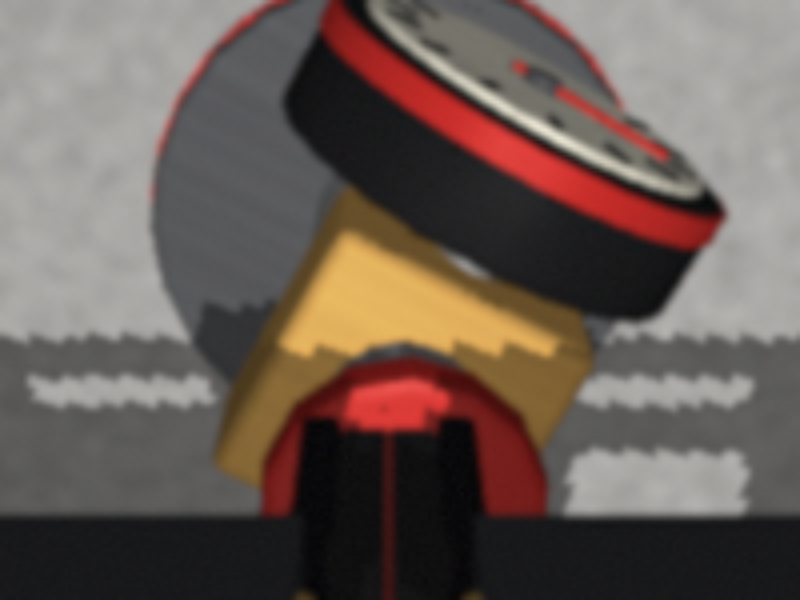

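Fingers are on the red cap and it moved under about 3 N. I'll retract straight up and verify.

```bash
python3 -m inch '{"dp":[[-3,0,0],[-10,0,0],[-20,0,0],[-30,0,0],[-20,0,0],[-10,30,10],[0,30,10],[0,20,10],[0,0,0]],"yaw":[0,0,0,0,0,0,0,0,0]}';python3 - <<'E'
from rig import bot
from h import *
d=pickle.load(open("c0.pkl","rb"))
e={n:bot.capture(n) for n in ["side","scene"]}
pickle.dump(e,open("c4.pkl","wb"))
f=lambda c,u,v:cv2.resize(c["color"][v-20:v+40,u-40:u+40,::-1],(400,300),interpolation=cv2.INTER_NEAREST)
cv2.imwrite("pics/red4.png",np.vstack([np.hstack([f(x["side"],306,341),f(x["scene"],440,280)]) for x in (d,e)]))
s=bot.read_state();print(s["position"],s["force"])
E
```

```text
time_s: 6.05
position: [0.4501, 0.196, 0.2255]
tcp_rot: [[-0.0, 0.319, -0.948], [-0.001, -0.948, -0.319], [-1.0, 0.001, 0.001]]
force: [-0.1, 0.4, -0.9]
opening: 0.004
[0.45103934 0.19855943 0.22532677] [-0.08501912  0.9486947   0.1022519 ]
```

View pics/red4.png

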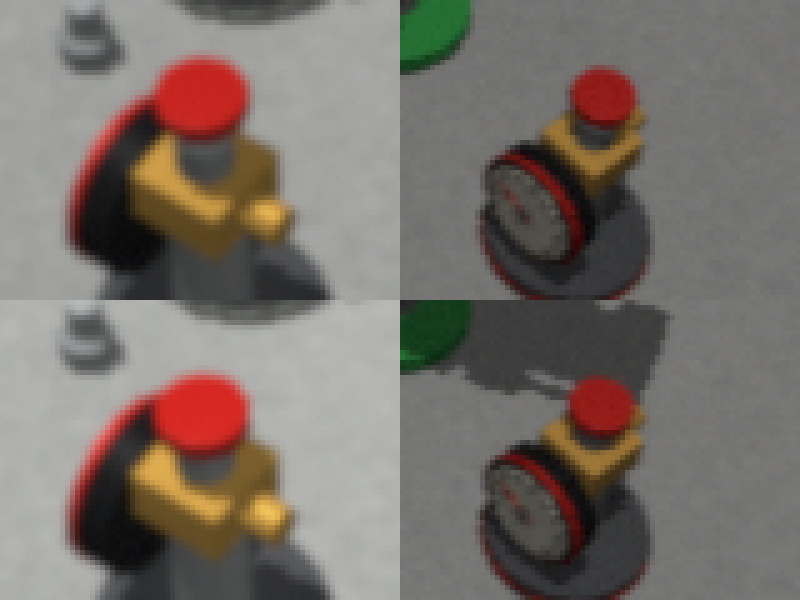

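```bash
cat >> h.py <<'E'
def colmask(img,col):
    r,g,b=[img[...,i].astype(int) for i in range(3)]
    return {"r":(r>90)&(g<r*.4)&(b<r*.4),"y":(r>100)&(g>r*.7)&(b<r*.4),"b":(b>90)&(r<b*.45)}[col]
def drop(c0,c1,col,u,v,X):
    # sub-pixel vertical shift of cap region by template match, in mm of z
    t=c0["color"][v-10:v+5,u-11:u+12];best=None
    w=c1["color"][v-14:v+13,u-15:u+16]
    up=8
    T=cv2.resize(t,None,fx=up,fy=up,interpolation=cv2.INTER_CUBIC);W=cv2.resize(w,None,fx=up,fy=up,interpolation=cv2.INTER_CUBIC)
    m=cv2.resize(colmask(t,col).astype(np.uint8),None,fx=up,fy=up);m=np.repeat(cv2.dilate(m,np.ones((9,9)))[...,None],3,2)
    R=cv2.matchTemplate(W,T,cv2.TM_SQDIFF,mask=m);_,_,(x,y),_=cv2.minMaxLoc(R)
    sh=np.array([x,y])/up-4
    pr=lambda X:(lambda p:p[:2]/p[2])(PM(c0)@np.array([*X,1]))
    J=pr((X[0],X[1],X[2]-.01))-pr(X)
    return sh,(sh[1]/J[1]*10).round(2)
E
python3 - <<'E'
from h import *
d=pickle.load(open("c0.pkl","rb"));e=pickle.load(open("c4.pkl","rb"))
for n,u,v in (("side",306,341),("scene",440,280)):print(n,drop(d[n],e[n],"r",u,v,(.453,.2825,.128)))
E
```

```text
side (array([0.25, 3.5 ]), np.float64(8.37))
scene (array([-0.375,  2.   ]), np.float64(8.1))
```

```bash
python3 -m inch '{"dp":[[0,16,1.8],[0,32.9,3.8],[0,32.9,3.8],[0,32.9,3.8],[0,32.9,3.8],[0,32.9,3.8],[0,32.9,3.8],[0,32.9,3.8],[0,32.9,3.8],[0,32.9,3.8],[0,32.9,3.8],[0,32.9,3.8],[0,32.9,3.8],[0,32.9,3.8],[0,16,2],[0,0,0],[0,0,0],[0,0,0]],"yaw":[0,0,0,0,0,0,0,0,0,0,0,0,0,0,0,0,0,0]}'
python3 - <<'E'
from rig import bot
from h import *
d={n:bot.capture(n) for n in ["wrist","scene"]}
for n in d: cv2.imwrite(f"pics/{n}5.png",d[n]["color"][:,:,::-1])
pickle.dump(d,open("c5.pkl","wb"))
s=bot.read_state();print(s["position"],s["force"])
E
```

```text
time_s: 7.65
position: [0.5481, -0.2514, 0.2242]
tcp_rot: [[-0.001, 0.323, -0.946], [0.002, -0.946, -0.323], [-1.0, -0.002, 0.001]]
force: [0.4, 0.2, 0.3]
opening: 0.007
[ 0.54815014 -0.25122672  0.22445919] [-0.36610792 -0.25248352 -0.35948252]
```

View pics/wrist5.png

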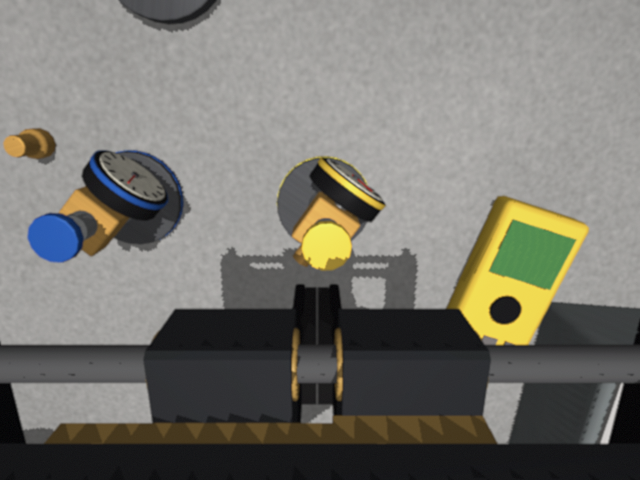

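View pics/scene5.png

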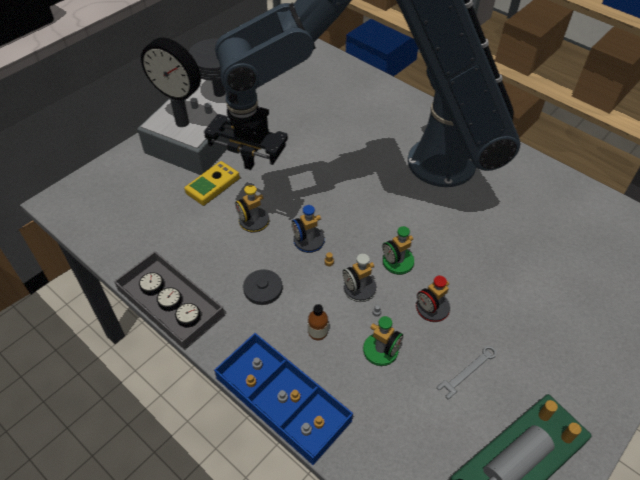

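The wrist view shows the yellow cap centred at (326,247) and the blue one at (56,238). The path down is clear.

Run:
```python
from h import *
d=pickle.load(open("c5.pkl","rb"))
print(onz(d["wrist"],(326,246.5),.13),onz(d["wrist"],(56,238),.13))
```

```text
[ 0.54988085 -0.25577992  0.13      ] [ 0.50128276 -0.09713065  0.13      ]
```

```bash
python3 -m inch '{"dp":[[8,2.5,0.4],[16,2.5,0.3],[20,0,0],[16,0,0],[8,0,0],[4,0,0],[0,0,0],[0,0,0]],"yaw":[0,0,0,0,0,0,0,0]}'
python3 - <<'E'
from rig import bot
from h import *
d={n:bot.capture(n) for n in ["wrist"]}
for n in d: cv2.imwrite(f"pics/{n}6.png",d[n]["color"][180:330,220:420,::-1])
s=bot.read_state();print(s["position"],s["force"])
E
```

```text
time_s: 8.42
position: [0.5498, -0.2584, 0.153]
tcp_rot: [[0.001, 0.322, -0.947], [-0.0, -0.947, -0.322], [-1.0, 0.001, -0.001]]
force: [-0.6, -0.3, 0.0]
opening: 0.003
[ 0.54999457 -0.25860591  0.15340886] [-0.79165465 -0.05364898  0.04388147]
```

View pics/wrist6.png

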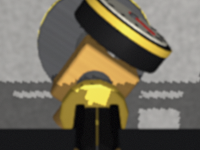

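```bash
python3 -m inch '{"dp":[[3,-1,0],[3,-0.5,0],[3,0,0],[2,0,0],[2,0,0],[2,0,0],[2,0,0],[1,0,0],[0,0,0]],"yaw":[0,0,0,0,0,0,0,0,0]}'; python3 -m inch '{"dp":[[1,0,0],[1,0,0],[1,0,0]],"yaw":[0,0,0]}';python3 -m inch '{"dp":[[1,0,0]],"yaw":[0]}';python3 - <<'E'
from rig import bot
from h import *
s=bot.read_state();print(s["position"],s["force"])
d={n:bot.capture(n) for n in ["wrist"]}
for n in d: cv2.imwrite(f"pics/{n}7.png",cv2.resize(d[n]["color"][180:330,220:420,::-1],(400,300)))
s=bot.read_state();print(s["position"],s["force"])
E
```

```text
time_s: 9.22
position: [0.5489, -0.2569, 0.1343]
tcp_rot: [[-0.0, 0.322, -0.947], [0.0, -0.947, -0.322], [-1.0, -0.0, 0.0]]
force: [0.0, -0.8, -0.2]
opening: 0.005
time_s: 9.47
position: [0.5489, -0.257, 0.1316]
tcp_rot: [[0.0, 0.322, -0.947], [-0.0, -0.947, -0.322], [-1.0, 0.0, -0.0]]
force: [-0.2, -0.4, 3.2]
opening: -0.0
time_s: 9.55
position: [0.5489, -0.257, 0.1306]
tcp_rot: [[0.0, 0.322, -0.947], [-0.0, -0.947, -0.322], [-1.0, 0.0, -0.0]]
force: [-0.8, 0.1, 1.3]
opening: 0.009
[ 0.54890922 -0.25697387  0.13055888] [-0.81847283  0.09577936  1.34534403]
[ 0.54889307 -0.25699017  0.13035419] [-0.35831059  0.28152643  2.08381897]
```

View pics/wrist7.png

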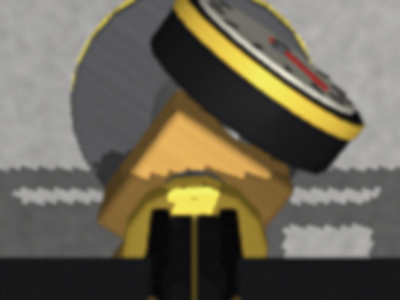

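```bash
python3 -m inch '{"dp":[[-3,0,0],[-10,0,0],[-20,0,0],[-30,0,0],[-20,0,0],[-10,-15,0],[0,-30,-1],[0,-35,-1],[0,-35,-1],[0,-30,-1],[0,-18,-1],[0,-6,0],[0,0,0],[0,0,0]],"yaw":[0,0,0,0,0,0,0,0,0,0,0,0,0,0]}';python3 - <<'E'
from rig import bot
from h import *
d=pickle.load(open("c0.pkl","rb"))
e={n:bot.capture(n) for n in ["side","scene","wrist"]}
pickle.dump(e,open("c8.pkl","wb"))
f=lambda c,u,v:cv2.resize(c["color"][v-20:v+40,u-40:u+40,::-1],(400,300),interpolation=cv2.INTER_NEAREST)
cv2.imwrite("pics/yel8.png",np.vstack([np.hstack([f(x["side"],376,172),f(x["scene"],251,189)]) for x in (d,e)]))
cv2.imwrite("pics/wrist8.png",e["wrist"]["color"][...,::-1])
s=bot.read_state();print(s["position"],s["force"])
for n,u,v in (("side",376,172),("scene",251,189)):print(n,drop(d[n],e[n],"y",u,v,(.549,-.257,.13)))
E
```

```text
time_s: 10.77
position: [0.5002, -0.0961, 0.2242]
tcp_rot: [[0.002, 0.322, -0.947], [-0.001, -0.947, -0.322], [-1.0, 0.002, -0.001]]
force: [0.3, 0.0, -0.5]
opening: 0.009
[ 0.50010925 -0.09683189  0.22372528] [-0.52817811 -0.62239835 -0.29722339]
side (array([4.   , 5.125]), np.float64(14.14))
scene (array([0.375, 3.   ]), np.float64(11.39))
```

View pics/yel8.png

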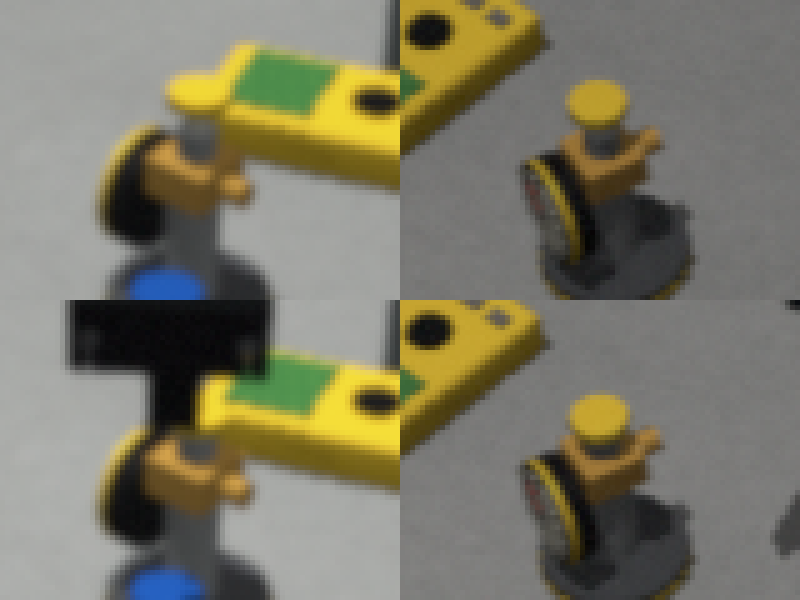

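View pics/wrist8.png

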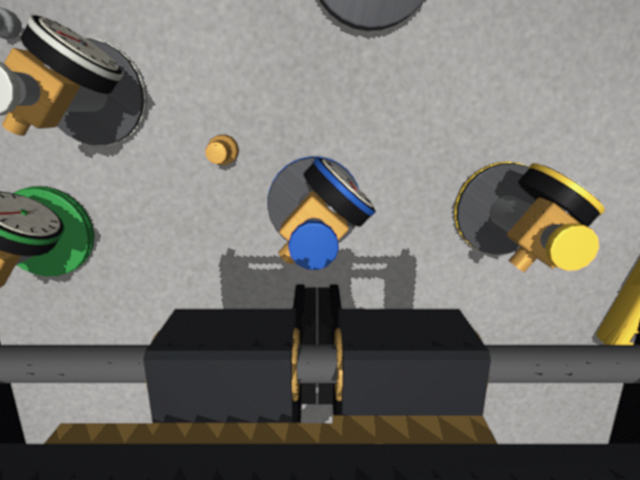

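In the scene view yellow has dropped about 10 mm and its stand hasn't moved. Blue is at (313,245), directly ahead of the fingers.

```bash
python3 -m inch '{"dp":[[8,-1.2,0],[16,0,0],[20,0,0],[16,0,0],[8,0,0],[4,0,0],[0,0,0],[0,0,0]],"yaw":[0,0,0,0,0,0,0,0]}'
python3 - <<'E'
from rig import bot
from h import *
d={n:bot.capture(n) for n in ["wrist"]}
for n in d: cv2.imwrite(f"pics/{n}9.png",cv2.resize(d[n]["color"][180:330,220:420,::-1],(400,300)))
s=bot.read_state();print(s["position"],s["force"])
E
```

```text
time_s: 11.58
position: [0.4992, -0.0946, 0.1517]
tcp_rot: [[0.001, 0.322, -0.947], [-0.0, -0.947, -0.322], [-1.0, 0.0, -0.0]]
force: [0.4, 0.0, 0.5]
opening: 0.005
[ 0.49944895 -0.09456747  0.15209964] [-0.28846286  0.15690751  0.6430093 ]
```

View pics/wrist9.png

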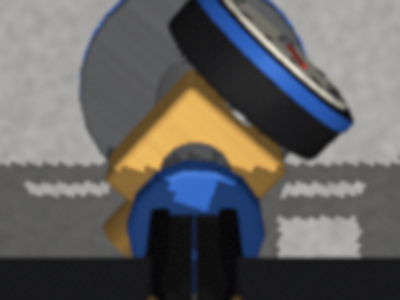

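```bash
python3 -m inch '{"dp":[[3,0,0],[3,0,0],[2,0,0],[2,0,0],[2,0,0],[2,0,0],[2,0,0],[1,0,0],[0,0,0]],"yaw":[0,0,0,0,0,0,0,0,0]}'; python3 -m inch '{"dp":[[1,0,0],[1,0,0],[1,0,0]],"yaw":[0,0,0]}';python3 -m inch '{"dp":[[1,0,0]],"yaw":[0]}'
```

```text
time_s: 12.38
position: [0.4988, -0.0942, 0.1343]
tcp_rot: [[-0.0, 0.322, -0.947], [0.0, -0.947, -0.322], [-1.0, -0.0, 0.0]]
force: [-0.2, 0.7, -0.2]
opening: 0.007
time_s: 12.63
position: [0.4988, -0.0942, 0.1316]
tcp_rot: [[0.0, 0.322, -0.947], [-0.0, -0.947, -0.322], [-1.0, 0.0, -0.0]]
force: [-0.3, 0.6, 1.6]
opening: 0.004
time_s: 12.72
position: [0.4989, -0.0942, 0.1305]
tcp_rot: [[0.0, 0.322, -0.947], [-0.0, -0.947, -0.322], [-1.0, 0.0, -0.0]]
force: [-0.3, -0.2, 2.2]
opening: 0.008
```

```bash
python3 -m inch '{"dp":[[-3,0,0],[-10,0,0],[-20,0,0],[-30,0,0],[-30,0,0],[-30,0,0],[-20,8,15],[-10,16,32],[0,16,32],[0,16,32],[0,8,16],[0,0,0],[0,0,0],[0,0,0]],"yaw":[0,0,0,0,0,0,0,0,0,0,0,0,0,0]}';python3 - <<'E'
from rig import bot
from h import *
d=pickle.load(open("c0.pkl","rb"))
e={n:bot.capture(n) for n in ["side","scene"]}
for n in e: cv2.imwrite(f"pics/{n}10.png",e[n]["color"][...,::-1])
f=lambda c,u,v:cv2.resize(c["color"][v-15:v+30,u-20:u+20,::-1],(200,225),interpolation=cv2.INTER_NEAREST)
P=dict(r=((306,341),(440,280),(.453,.2825,.128)),y=((376,172),(251,189),(.549,-.257,.13)),b=((369,212),(309,210),(.499,-.0945,.13)))
for k,(a,b,X) in P.items():
    print(k,drop(d["side"],e["side"],k,*a,X),drop(d["scene"],e["scene"],k,*b,X))
L=[(a,b) for a,b,_ in P.values()]+[((314,264),(363,259))]
cv2.imwrite("pics/fin.png",np.vstack([np.hstack([f(x["scene"],*b) for a,b in L]) for x in(d,e)]))
cv2.imwrite("pics/fins.png",np.vstack([np.hstack([f(x["side"],*a) for a,b in L]) for x in(d,e)]))
s=bot.read_state();print(s["position"],s["force"])
E
```

```text
time_s: 13.88
position: [0.3997, -0.1954, 0.284]
tcp_rot: [[0.001, 0.322, -0.947], [-0.0, -0.947, -0.322], [-1.0, 0.0, -0.001]]
force: [0.0, -0.1, -0.6]
opening: 0.007
r (array([0.25 , 3.375]), np.float64(8.07)) (array([-0.375,  2.   ]), np.float64(8.1))
y (array([-1.5,  3.5]), np.float64(9.66)) (array([0.375, 2.875]), np.float64(10.91))
b (array([-0.25,  4.  ]), np.float64(10.43)) (array([0.125, 2.75 ]), np.float64(10.55))
[ 0.39989164 -0.19492695  0.28368084] [-0.53314156  0.27526436  0.4941024 ]
```

View pics/fin.png

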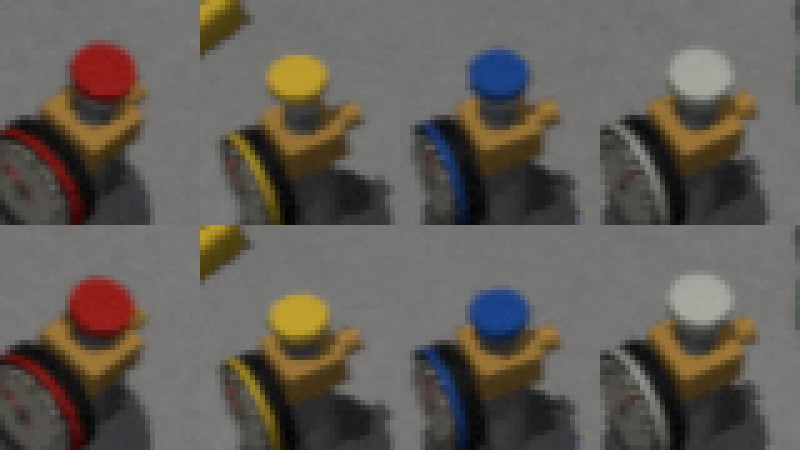

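View pics/fins.png

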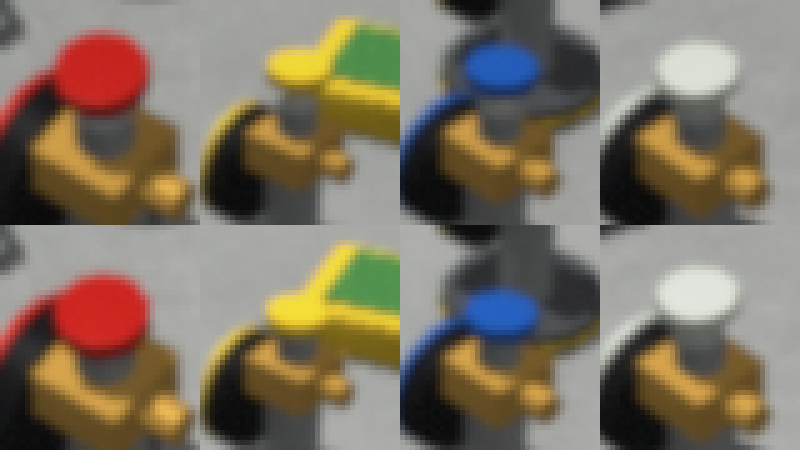

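View pics/scene10.png

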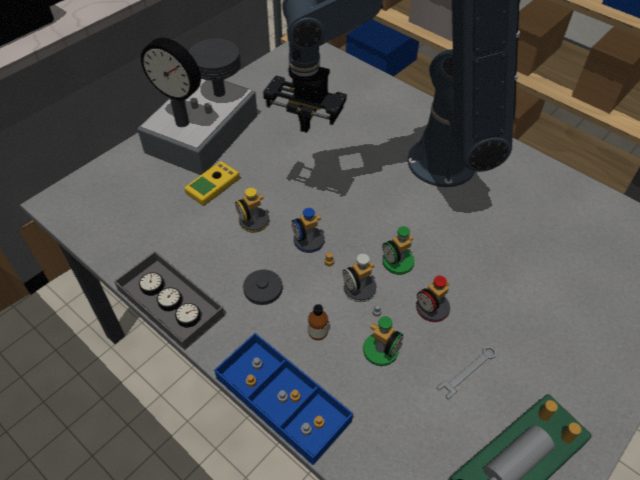

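All three caps have dropped by about 8 to 10.5 mm. The white cap, the stands and the other items on the bench haven't moved, and the arm is clear of everything.

```bash
python3 -c "
from rig import bot
print(bot.hand_in())"
```

```text
the job is handed in; nothing more can be done
None
```

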